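# Do up the last quarter-turn fastener of a service panel

## Robot

A 6-joint arm with a two-finger parallel gripper is mounted at the origin on a cart in front of the work surface, level with it; the furniture and walls round the work are solid. World frame = base frame: x ahead of the robot, y to its left, z up, the work surface at z = 0. Lengths are in m, angles in rad, forces in N, time in s.
With the tool pointing down it reaches from about 0.35 to 0.975 m from the base axis. Payload 17.4 kg.
Tool frame: the origin (TCP) lies midway between the tips of the shut fingers; the grasp point (between the pads) lies ctrl.grasp_offset behind it (ctrl.grasp_offset is the distance from the TCP to the grasp point, in m); z points along the fingers, y is the direction in which the jaws open and shut (so a half turn about z gives the same grasp; the last joint's range is limited). The gripper opens to 85 mm and grips with 20 to 120 N. Pads are 22 mm wide; open, the fingers measure 114 mm over their backs; the gripper's body (76 mm by 85 mm) begins 54 mm behind the grasp point. The pads swing forward as they close: fully open they stand 13 mm farther back than shut.
Start: joints at [-1.193, 0.116, 1.442, -0, 1.584, -0.038], TCP at [0.273, -0.617, 0.231] pointing down, gripper open.
Joint ranges: [-2.83, 2.83], [-0.83, 2.19], [0.07, 2.5], [-1.14, 4.28], [0.01, 3], [-2.97, 2.97]. Speed limits (rad/s): [1.89, 1.89, 2.22, 3.14, 3.14, 3.14].

## Interface

Orientations are given as a unit quaternion [x, y, z, w].
In Python, from cell import ctrl gives the robot as it stands.
- The arm moves only by the shell command python3 -m handwheel 'ROWS' [FORCE]. ROWS is JSON, a list of rows, each a list of 3 entries, a list of its own where there are three numbers: the shift along the tool's x, y, z in units of 40 mm (1.0 is 40 mm), then the turn, a rotation vector about the tool's x, y, z in units of 6 degrees (1.0 is 6 degrees), then the closure in counts, from 0 (fully open) to 255 (shut). In form: [[[dx, dy, dz], [ax, ay, az], fingers], ...]. A call has exactly 5 rows; each row shifts and turns the pose as measured when the row begins, along the tool's axes as they then stand; what a row does not reach is not made up. A row lasts 1/8 s, in which the tool goes at most 62.5 mm and 10.7 degrees, less where a joint would pass 70% of its speed; a pose out of reach is approached as far as the arm can. A call is refused whole if a number of a shift passes 1 or a number of a turn 1, either way. A call with a gripper value outside its range is refused whole. The fingers move at their own pace and stop on an object; FORCE is the grip in N (left out, the last holds). Time passes only in rows, so rows that do not move let the fingers close, or fill a call up. It gives the time, the measured TCP pose, the force and the opening at its end, in the units of the state.
- ctrl.state(): the state, without advancing time (a new reading comes with each control period).
- ctrl.camera(name): name is "scene" or "top" or "wrist"; returns (picture, depth): 480x640x3 uint8, red, green, blue; 480x640 float32, m along the optical axis (not along the pixel's ray), 0 where there is no reading.
- ctrl.camera_model(name): a dict with "camera_matrix" (3x3 intrinsics, pixels), "k1" (the pictures are not rectified: a ray, as slopes to the right and down, at radius r is drawn at 1 + k1 r^2 times it, then the intrinsics apply), "R" (3x3) and "t" (3): a world point X has camera coordinates R X + t; the wrist camera has in their place "hand_eye" (4x4, takes a point from camera to tool coordinates, whose origin is the TCP and whose axes are the flange's). Camera axes: x right, y down, z forward; pixel columns grow to the right and rows downward; lengths in m; the calibration is good to about 2 mm. A picture is of the moment at which its call begins: read the wrist's pose just before it. camera_model takes no time and is no camera call.
- ctrl.job_done(): hands the job in, once; it reports no verdict.
The state is a dict: "time": time; "qpos": joint angles; "joint_vel": joint speeds; "effort": joint torques, N m; "eef_pos": TCP position; "tcp_rot": TCP orientation; "force": force on the tool from outside, world axes, zero at the start; "moment": the same for the moment, N m; "grip_width": opening from 0.0 (shut) to 1.0 (fully open).
Only numpy, scipy, OpenCV 4.12 (cv2) and the standard library are available. Lean on these libraries where they do the work, as an engineer would, in place of code of your own. Each camera call takes 0.05 s, during which the arm holds its last target.

## Task

Three of the four winged quarter-turn fasteners on the controller's service panel are locked; the fourth stands proud with its cross bar askew to its slot. Turn that one back anticlockwise until its bar lines up with the slot, push it fully in, and give it a quarter turn clockwise (seen from above) while it is held down, so that it stays locked when you let go.

Things in the scene. Friction and masses are not known exactly. Their poses are not given: they have to be found in the camera images.
- wing (a point): Centre of the undone stud's black wing (mm: 30 long, local x; 10 thick; 28 high); grip across the thickness. Its top is 97.5 mm above the worktop. 14 mm below this point is the top of a disc (dia. 28, 4 thick) that fingertips may press; below it, parallel to the wing, a brass bar 38 x 5 x 4 shows past the disc. Three locked, fixed twins sit 9.5 mm lower, wings across their slots, bars hidden.
- slot (a point): Centre of the slot in the top of the undone stud's receptacle: fixed aluminium box 60 x 60 x 14 mm on a housing 220 x 262 x 40 mm, this face 54 mm above the worktop. Local x along the slot, z up. Slot 42 x 14 mm in a 4 mm plate: the bar enters only within about 13 degrees of the slot's line. The stud's turning axis is vertical through this point, the wing straight above.
- stud_push (a joint): How far the undone stud is pushed down, m: 0 proud (bar 1 mm above the plate), 0.011 fully in, at its stop. A spring lifts it (2.5 N at the top, 5 N at the bottom), so it rises again if let go unlocked. Only beyond 0.009 is the bar clear below the plate and free to turn; turned across the slot it stays, resting near 0.009.
- stud_turn (a joint): Angle of the undone stud, rad, growing clockwise seen from above: 0 = bar and wing in line with the slot, 1.57 = across the slot (locked, if pushed in). Starts between 0.5 and 1.0, so it must first be turned back anticlockwise to 0. Stops at -0.35 and 1.6. Turns easily (0.02 N m) and stays where left.

How it is judged:
At the end, for the whole second after the job is handed in: The undone fastener is locked: its stud is pushed in by more than 7.5 mm and turned clockwise by more than 1.2 rad (69 degrees) from its slot's direction, and it stays so when let go (value of joint stud_push above 0.0075 m and value of joint stud_turn above 1.2 rad); the robot touches nothing.
It also fails if it takes over 35 s, if anything falls off the work surface, if the arm or the gripper's body presses on something with over 40 N, if the wrist force passes 120 N, or if a joint passes its speed limit or range.

## Working session

There is one attempt and no reset: what is moved stays moved. The work goes in short steps, Python scripts to look and compute and a shell command to move; the robot and the scene stay as the last step left them, time stands still between calls to the robot, and variables do not carry over. Pictures are saved under pics/ and viewed, and the job is handed in when it is done.

```bash
ls; mkdir -p pics
python3 - <<'E'
from cell import ctrl
import cv2,numpy as np
print(ctrl.state(), ctrl.grasp_offset)
for n in ["scene","top"]:
    p,d=ctrl.camera(n); cv2.imwrite(f"pics/{n}0.png",p[:,:,::-1]); np.savez(f"pics/{n}0.npz",p=p,d=d)
    print(n,ctrl.camera_model(n))
print(ctrl.camera_model("wrist"))
E
```

```text
pics
{'time': 0.0, 'qpos': array([-1.19274609e+00,  1.16477492e-01,  1.44229493e+00,  3.74175048e-05,
        1.58398333e+00, -3.77962844e-02]), 'joint_vel': array([ 6.28173709e-06, -3.28896349e-04,  7.03512490e-04, -1.47366370e-03,
       -1.24238058e-03, -5.44699637e-04]), 'effort': array([-9.03035798e-04, -7.31987643e+01, -6.32491922e+01, -7.90103581e-05,
        6.27515634e-03,  1.38884752e-05]), 'eef_pos': array([ 0.2726073 , -0.61728794,  0.23054948]), 'tcp_rot': array([ 9.78461508e-01,  2.06428532e-01, -8.00230605e-05, -5.76318588e-04]), 'force': array([ 0.0835818 , -0.11740037,  0.16217344]), 'moment': array([ 0.07053507, -0.01962432, -0.00564655]), 'grip_width': 1.0033086453802615} 0.0187
scene {'camera_matrix': array([[514.174283  ,   0.        , 320.58440544],
       [  0.        , 514.174283  , 239.5176484 ],
       [  0.        ,   0.        ,   1.        ]]), 'k1': -0.11965914136089932, 'R': array([[-0.80156692, -0.59771684, -0.01500141],
       [-0.45116862,  0.62112202, -0.64082315],
       [ 0.3923485 , -0.50689447, -0.76754195]]), 't': array([0.49402619, 0.2853574 ,
[... 276 characters left out ...]
    [-0.97669251, -0.02778321, -0.21283756],
       [ 0.21279353,  0.00456621, -0.97708652]]), 't': array([0.04257916, 0.58136238, 0.8661102 ])}
{'camera_matrix': array([[361.93063803,   0.        , 319.00859826],
       [  0.        , 361.93063803, 239.59429089],
       [  0.        ,   0.        ,   1.        ]]), 'k1': -0.007584111283470237, 'hand_eye': array([[-3.76841303e-04, -9.49008397e-01, -3.15250566e-01,
         8.02197811e-02],
       [ 9.99999180e-01,  2.82767434e-05, -1.28049210e-03,
        -6.60268014e-05],
       [ 1.22411202e-03, -3.15250790e-01,  9.49007608e-01,
        -1.42094727e-01],
       [ 0.00000000e+00,  0.00000000e+00,  0.00000000e+00,
         1.00000000e+00]])}
```

View pics/scene0.png

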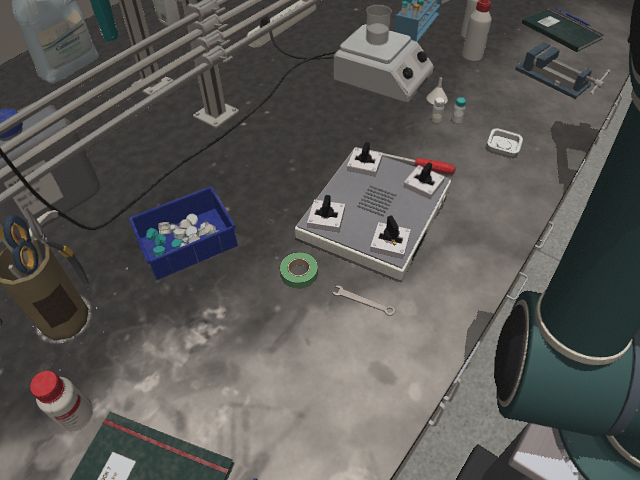

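View pics/top0.png

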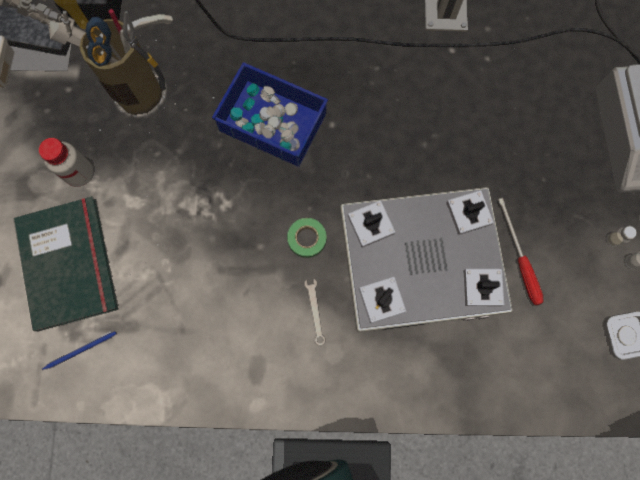

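In the scene view the undone stud, with brass showing, is at about (391,235). In the top view it is at about (384,299). I'll zoom in on both.

```bash
cat > h.py <<'E'
from cell import ctrl
import cv2,numpy as np
def ray(n,px,M=None):
    M=M or ctrl.camera_model(n); K=M["camera_matrix"]
    u=np.array([(px[0]-K[0,2])/K[0,0],(px[1]-K[1,2])/K[1,1]])
    s=u.copy()
    for _ in range(20): s=u/(1+M["k1"]*(s@s))
    c=np.r_[s,1]
    if "R" in M:
        return -M["R"].T@M["t"], M["R"].T@c
    return M["hand_eye"][:3,3], M["hand_eye"][:3,:3]@c
def plane(n,px,z,pose=None):
    o,d=ray(n,px)
    if pose is not None:
        R,t=pose; o=R@o+t; d=R@d
    return o+d*(z-o[2])/d[2]
E
python3 - <<'E'
import cv2,numpy as np
from h import *
a=cv2.imread("pics/top0.png")[265:335,345:425]; b=cv2.imread("pics/scene0.png")[200:270,355:435]
cv2.imwrite("pics/z0.png",np.hstack([cv2.resize(x,(400,350),interpolation=cv2.INTER_CUBIC) for x in(a,b)]))
# plate: white box in top
im=np.load("pics/top0.npz")["p"]
m=((im.min(2)>150)).astype(np.uint8); m[:, :355]=0; m[:,415:]=0; m[:272]=0; m[330:]=0
cs,_=cv2.findContours(m,cv2.RETR_EXTERNAL,cv2.CHAIN_APPROX_NONE)
for c in cs:
    if cv2.contourArea(c)>200:
        r=cv2.minAreaRect(c); bx=cv2.boxPoints(r); print(r)
        w=np.array([plane("top",p,.054) for p in bx]); print(w.round(4),w.mean(0), np.linalg.norm(np.diff(w,axis=0),axis=1))
print(plane("top",(384,297),.0975))
E
```

```text
((382.6500244140625, 298.9499816894531), (36.99864196777344, 36.04996109008789), 71.56504821777344)
[[ 0.5165 -0.014   0.054 ]
 [ 0.537  -0.0701  0.054 ]
 [ 0.4797 -0.0892  0.054 ]
 [ 0.4598 -0.0337  0.054 ]] [ 0.49826542 -0.05174502  0.054     ] [0.05968769 0.06033746 0.05894453]
[ 0.49567644 -0.04875545  0.0975    ]
```

View pics/z0.png

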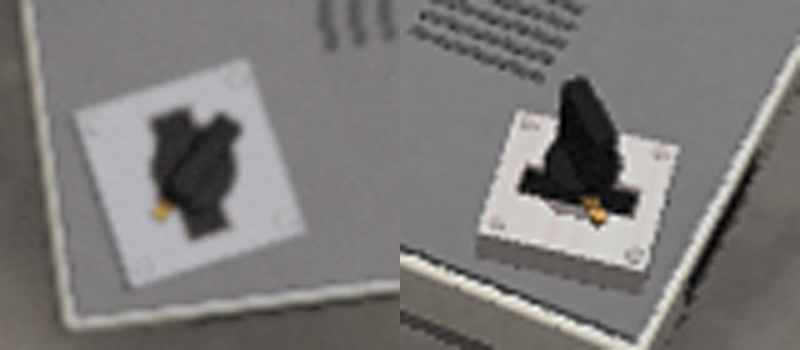

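The receptacle measures 59 to 60 mm square at (0.498, -0.052) with the slot at a yaw of about 19°. The wing is at a yaw of about -38°. Moving over it now.

```bash
python3 -m handwheel '[[[0.95,-0.95,0],[0,0,0],0],[[0.95,-0.95,0],[0,0,0],0],[[0.95,-0.95,0],[0,0,0],0],[[0.95,-0.95,0],[0,0,0],0],[[0.95,-0.95,0],[0,0,0],0]]'
python3 -m handwheel '[[[0.95,-0.95,0],[0,0,0],0],[[0.95,-0.95,0],[0,0,0],0],[[0.95,-0.95,0],[0,0,0],0],[[0.95,-0.95,0],[0,0,0],0],[[0.5,-0.5,0],[0,0,0],0]]'
```

```text
time: 0.72
eef_pos: [0.3703, -0.3616, 0.2278]
tcp_rot: [0.979, 0.204, -0.001, -0.003]
force: [0.5, 0.0, 0.8]
grip_width: 1.001
time: 1.35
eef_pos: [0.4605, -0.126, 0.228]
tcp_rot: [0.979, 0.204, -0.001, -0.003]
force: [-0.1, -0.6, 0.7]
grip_width: 1.002
```

```bash
python3 -m handwheel '[[[0.8,-0.65,0],[0,0,0],0],[[0.8,-0.65,0],[0,0,0],0],[[0,0,0.4],[0,0,-1],0],[[0,0,0.4],[0,0,-1],0],[[0,0,0],[0,0,-1],0]]'
python3 -m handwheel '[[[0,0,0],[0,0,-1],0],[[0,0,0],[0,0,-1],0],[[0,0,0],[0,0,-1],0],[[0,0,0],[0,0,-1],0],[[0,0,0],[0,0,-1],0]]'
python3 -m handwheel '[[[0,0,0],[0,0,-1],0],[[0,0,0],[0,0,-1],0],[[0,0,0],[0,0,-1],0],[[0,0,0],[0,0,-1],0],[[0,0,0],[0,0,-1],0]]'
python3 -m handwheel '[[[0,0,0],[0,0,-1],0],[[0,0,0],[0,0,-1],0],[[0,0,0],[0,0,-1],0],[[0,0,0],[0,0,-1],0],[[0,0,0],[0,0,0],0]]'
python3 - <<'E'
from h import *
from scipy.spatial.transform import Rotation as Ro
s=ctrl.state(); print(s["qpos"],s["eef_pos"],np.degrees(np.arctan2(*Ro.from_quat(s["tcp_rot"]).as_matrix()[[1,0],0])))
p,d=ctrl.camera("wrist"); cv2.imwrite("pics/w1.png",p[:,:,::-1]); np.savez("pics/w1.npz",p=p,d=d,t=s["eef_pos"],q=s["tcp_rot"])
E
```

```text
time: 1.98
eef_pos: [0.4992, -0.047, 0.1941]
tcp_rot: [0.933, 0.361, -0.001, -0.003]
force: [-1.2, -0.2, -0.5]
grip_width: 0.999
time: 2.6
eef_pos: [0.4984, -0.0467, 0.1922]
tcp_rot: [0.802, 0.597, -0.001, -0.004]
force: [-0.1, 1.1, -0.4]
grip_width: 0.997
time: 3.22
eef_pos: [0.4976, -0.0466, 0.1907]
tcp_rot: [0.613, 0.79, -0.0, -0.006]
force: [0.1, -0.7, 0.6]
grip_width: 0.997
time: 3.85
eef_pos: [0.4968, -0.0465, 0.1892]
tcp_rot: [0.429, 0.903, 0.0, -0.007]
force: [0.0, -0.3, 0.7]
grip_width: 0.999
[-0.14728592 -0.25284311  1.85978904  0.00494503  1.54744389 -0.83148028] [ 0.49680609 -0.04647932  0.18924561] 129.19120005705534
```

View pics/w1.png

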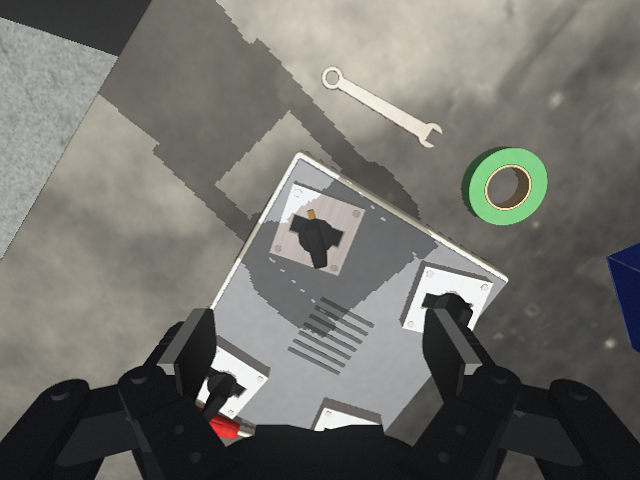

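The wrist view shows the undone stud at about (315,238), with brass at its upper end (310,214) and the slot running from (287,230) to (340,245). I'll measure it.

Run:
```python
from h import *
from scipy.spatial.transform import Rotation as Ro
f=np.load("pics/w1.npz"); R=Ro.from_quat(f["q"]).as_matrix(); t=f["t"]; im=f["p"]
c=im[170:290,250:380]; cv2.imwrite("pics/w1z.png",cv2.resize(c[:,:,::-1],None,fx=5,fy=5,interpolation=cv2.INTER_CUBIC))
hs=cv2.cvtColor(im,cv2.COLOR_RGB2HSV).astype(int)
roi=np.zeros(im.shape[:2],bool); roi[195:280,280:350]=1
m=((im.max(2)<75)&roi).astype(np.uint8)
ys,xs=np.nonzero(m); print("dark",len(xs))
print("tilt axis z",R[:,2])
P=lambda px,z:plane("wrist",px,z,(R,t))
d=f["d"]
for px in [(318,255),(315,238),(310,214),(300,250),(345,220)]:
    o,v=ray("wrist",px); print(px,d[px[1],px[0]], (R@(o+v*d[px[1],px[0]])+t).round(4))
```

```text
dark 1448
tilt axis z [-0.01193233  0.00676806 -0.9999059 ]
(318, 255) 0.25076896 [ 0.4994 -0.0526  0.0965]
(315, 238) 0.24682191 [ 0.49   -0.0443  0.0967]
(310, 214) 0.28067017 [ 0.4817 -0.0412  0.0588]
(300, 250) 0.29603174 [ 0.4951 -0.0712  0.0528]
(345, 220) 0.28747213 [ 0.507  -0.0285  0.0535]
```

View pics/w1z.png

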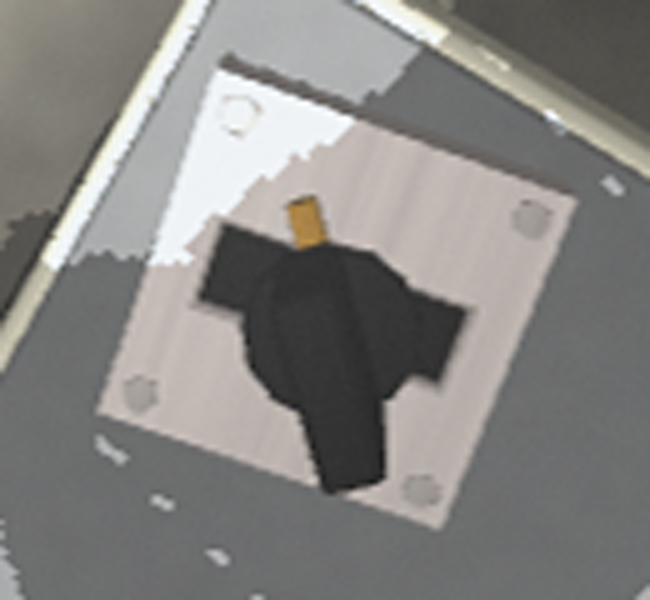

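Run:
```python
from h import *
from scipy.spatial.transform import Rotation as Ro
f=np.load("pics/w1.npz"); R=Ro.from_quat(f["q"]).as_matrix(); t=f["t"]
P=lambda z,*zs:np.array([plane("wrist",(250+(a+.5)/5-.5,170+(b+.5)/5-.5),z,(R,t)) for a,b in zs])
ang=lambda v:np.degrees(np.arctan2(v[1],v[0]))
B=P(.054,(222,68),(577,195),(440,528),(100,412)); print(B.round(4),B.mean(0)); E=np.roll(B,-1,0)-B; print([ (ang(e).round(1),np.linalg.norm(e).round(4)) for e in E])
S=P(.054,(211,264),(456,349)); print("slot",S.mean(0),ang(S[0]-S[1]),np.linalg.norm(S[0]-S[1]))
W=P(.059,(302,201),(314,245)); print("bar",ang(W[0]-W[1]),W[0], np.linalg.norm(W[0]-B.mean(0)))
print("bar end from slot centre",ang(B.mean(0)-W[0]),ang(S.mean(0)-W[0]))
# wing top far end
W=P(.0965,(358,480),(310,265)); print("wing",W,W.mean(0),ang(W[0]-W[1]))
```

```text
[[ 0.4576 -0.031   0.054 ]
 [ 0.5131 -0.0114  0.054 ]
 [ 0.5329 -0.0684  0.054 ]
 [ 0.4767 -0.0878  0.054 ]] [ 0.49506928 -0.04966944  0.054     ]
[(np.float64(19.4), np.float64(0.0588)), (np.float64(-70.8), np.float64(0.0603)), (np.float64(-160.9), np.float64(0.0594)), (np.float64(108.6), np.float64(0.06))]
slot [ 0.49508956 -0.04975028  0.054     ] -160.62840001919733 0.04167075356080509
bar 143.71469223125365 [ 0.47963013 -0.03853789  0.059     ] 0.01967939851781273
bar end from slot centre -35.79143000666784 -35.95257032908116
wing [[ 0.50614059 -0.0573502   0.0965    ]
 [ 0.48145193 -0.03737792  0.0965    ]] [ 0.49379626 -0.04736406  0.0965    ] -38.97167279971242
```

```bash
cat >> h.py <<'E'
from scipy.spatial.transform import Rotation as Ro
def togo(x,y,z,yaw):
    s=ctrl.state(); R=Ro.from_quat(s["tcp_rot"]); a=np.radians(yaw)
    T=Ro.from_matrix(np.array([[np.cos(a),np.sin(a),0],[np.sin(a),-np.cos(a),0],[0,0,-1]]))
    Rm=R.as_matrix()
    print("t",s["time"],"pos",s["eef_pos"].round(4),"yaw",np.degrees(np.arctan2(Rm[1,0],Rm[0,0])).round(1),"z",Rm[:,2].round(3),"F",s["force"].round(1),"M",s["moment"].round(2),"w",round(float(s["grip_width"]),3))
    print("shift",(Rm.T@(np.array([x,y,z])-s["eef_pos"])/.04).round(3),"turn",(np.degrees((R.inv()*T).as_rotvec())/6).round(2))
E
python3 -c "
from h import *
togo(.495,-.05,.14,143.5)"
```

```text
t 3.9 pos [ 0.4968 -0.0465  0.1892] yaw 129.1 z [-0.012  0.007 -1.   ] F [ 0.1  0.2 -0.1] M [-0.06 -0.   -0.03] w 1.008
shift [-0.055 -0.084  1.231] turn [-0.03 -0.13 -2.4 ]
```

```bash
python3 -m handwheel '[[[0,0,0.4],[-0.02,-0.07,-0.8],0],[[0,0,0.4],[0,-0.06,-0.8],0],[[0,0,0.4],[0,0,-0.8],0],[[0,0,0],[0,0,0],0],[[0,0,0],[0,0,0],0]]' 25
python3 -c "
from h import *
togo(.495,-.05,.10,143.5)"
```

```text
time: 4.53
eef_pos: [0.4966, -0.0464, 0.1406]
tcp_rot: [0.316, 0.949, -0.001, 0.0]
force: [0.9, -0.3, -0.2]
grip_width: 1.001
t 4.525 pos [ 0.4966 -0.0464  0.1406] yaw 143.1 z [-0.    -0.002 -1.   ] F [ 0.9 -0.3 -0.2] M [ 0.06 -0.05 -0.01] w 1.001
shift [-0.022 -0.094  1.015] turn [-0.02  0.01 -0.06]
```

```bash
python3 -m handwheel '[[[-0.02,-0.09,0.2],[0,0,0],0],[[0,0,0],[0,0,0],0],[[0,0,0],[0,0,0],0],[[0,0,0],[0,0,0],0],[[0,0,0],[0,0,0],0]]' 25
python3 -c "
from h import *
togo(.495,-.05,.074,143.5)
s=ctrl.state()
p,d=ctrl.camera('wrist'); cv2.imwrite('pics/w2.png',p[:,:,::-1]); np.savez('pics/w2.npz',p=p,d=d,t=s['eef_pos'],q=s['tcp_rot'])"
```

```text
time: 5.15
eef_pos: [0.4955, -0.0502, 0.1335]
tcp_rot: [0.318, 0.948, -0.001, 0.001]
force: [-0.0, 0.0, 0.2]
grip_width: 1.004
t 5.15 pos [ 0.4955 -0.0502  0.1335] yaw 142.9 z [ 0.002 -0.002 -1.   ] F [-0.   0.   0.2] M [-0.05 -0.04 -0.03] w 1.004
shift [ 0.016 -0.002  1.488] turn [-0.01  0.03 -0.1 ]
```

View pics/w2.png

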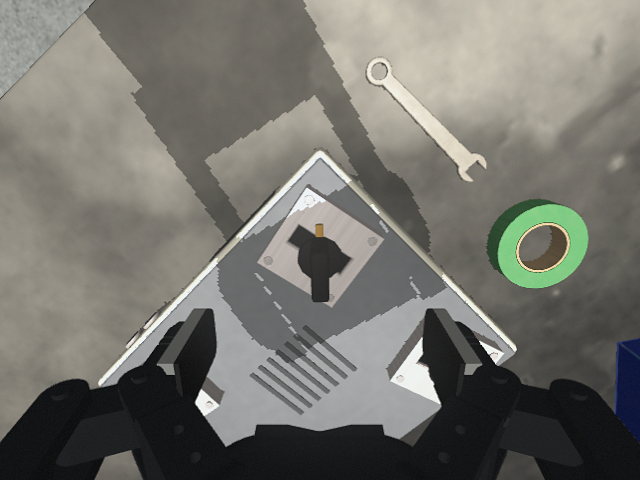

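The wing, at about (320,275), is upright in the image and centred on column 319.5, so the jaws are square to it. I'll go down and close.

```bash
python3 -m handwheel '[[[0.01,0,0.4],[0,0,0],0],[[0,0,0.4],[0,0,0],0],[[0,0,0.4],[0,0,0],0],[[0,0,0.2],[0,0,0],0],[[0,0,0],[0,0,0],0]]' 25
python3 -c "
from h import *
togo(.495,-.05,.073,143.5)"
```

```text
time: 5.82
eef_pos: [0.4944, -0.0499, 0.072]
tcp_rot: [0.318, 0.948, -0.001, -0.0]
force: [-0.8, 1.0, 0.7]
grip_width: 0.995
t 5.825 pos [ 0.4944 -0.0499  0.072 ] yaw 142.9 z [-0.001 -0.002 -1.   ] F [-0.8  1.   0.7] M [0.01 0.   0.01] w 0.995
shift [-0.014  0.007 -0.026] turn [-0.02  0.01 -0.1 ]
```

```bash
python3 -m handwheel '[[[0,0,-0.02],[0,0,0],120],[[0,0,0],[0,0,0],180],[[0,0,0],[0,0,0],255],[[0,0,0],[0,0,0],255],[[0,0,0],[0,0,0],255]]' 30
python3 -m handwheel '[[[0,0,0],[0,0,0],255],[[0,0,0],[0,0,0],255],[[0,0,0],[0,0,0],255],[[0,0,0],[0,0,0],255],[[0,0,0],[0,0,0],255]]' 30
python3 -c "
from h import *
togo(.495,-.05,.073,199)"
```

```text
time: 6.45
eef_pos: [0.4953, -0.0499, 0.0745]
tcp_rot: [0.318, 0.948, -0.001, 0.001]
force: [2.1, 1.9, -1.6]
grip_width: 0.108
time: 7.08
eef_pos: [0.4953, -0.0499, 0.0744]
tcp_rot: [0.318, 0.948, -0.001, 0.001]
force: [1.8, 0.6, -0.5]
grip_width: 0.111
t 7.075 pos [ 0.4953 -0.0499  0.0744] yaw 142.9 z [ 0.002 -0.002 -1.   ] F [ 1.8  0.6 -0.5] M [ 0.12 -0.08  0.04] w 0.111
shift [ 0.004 -0.007  0.036] turn [-0.02  0.02 -9.35]
```

Gripped: the opening is about 9.5 mm. Turning it back anticlockwise by 56°.

```bash
python3 -m handwheel '[[[0,0,0],[0,0,-0.95],255],[[0,0,0],[0,0,-0.95],255],[[0,0,0],[0,0,-0.95],255],[[0,0,0],[0,0,-0.95],255],[[0,0,0],[0,0,-0.95],255]]' 30
python3 -c "
from h import *
togo(.495,-.05,.0735,199.2)"
python3 -m handwheel '[[[0,0,0],[0,0,-0.95],255],[[0,0,0],[0,0,-0.95],255],[[0,0,0],[0,0,-0.95],255],[[0,0,0],[0,0,-0.9],255],[[0,0,0],[0,0,-0.3],255]]' 30
python3 -c "
from h import *
togo(.495,-.05,.0735,199.2)"
```

```text
time: 7.7
eef_pos: [0.4952, -0.0502, 0.0744]
tcp_rot: [0.068, 0.998, -0.001, 0.001]
force: [0.7, 0.4, -0.4]
grip_width: 0.115
t 7.7 pos [ 0.4952 -0.0502  0.0744] yaw 172.3 z [ 0.002 -0.003 -1.   ] F [ 0.7  0.4 -0.4] M [ 0.01 -0.14  0.02] w 0.115
shift [0.005 0.004 0.024] turn [-0.03  0.01 -4.49]
time: 8.32
eef_pos: [0.4952, -0.0505, 0.0744]
tcp_rot: [-0.151, 0.989, -0.002, 0.001]
force: [0.9, 0.5, -0.3]
grip_width: 0.103
t 8.325 pos [ 0.4952 -0.0505  0.0744] yaw -162.6 z [ 0.002 -0.003 -1.   ] F [ 0.9  0.5 -0.3] M [ 0.13 -0.18 -0.01] w 0.103
shift [0.002 0.014 0.024] turn [-0.04  0.01 -0.3 ]
```

```bash
python3 -m handwheel '[[[0,0,0],[0,0,-0.3],255],[[0,0,0],[0,0,0],255],[[0,0,0],[0,0,0],255],[[0,0,0],[0,0,0],255],[[0,0,0],[0,0,0],255]]' 30
python3 -c "
from h import *
togo(.495,-.05,.0625,199.2)
p,d=ctrl.camera('wrist'); cv2.imwrite('pics/w3.png',cv2.resize(p[180:400,180:460,::-1],None,fx=2.5,fy=2.5))"
```

```text
time: 8.95
eef_pos: [0.4952, -0.0505, 0.0745]
tcp_rot: [-0.166, 0.986, -0.002, 0.001]
force: [1.1, -0.7, -0.7]
grip_width: 0.111
t 8.95 pos [ 0.4952 -0.0505  0.0745] yaw -160.9 z [ 0.002 -0.003 -1.   ] F [ 1.1 -0.7 -0.7] M [ 0.09 -0.19 -0.03] w 0.111
shift [0.001 0.016 0.3  ] turn [-0.04  0.01 -0.02]
```

View pics/w3.png

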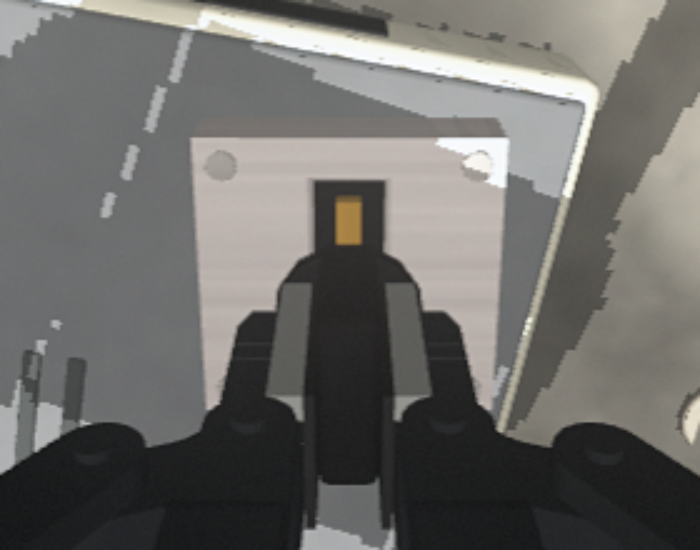

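The brass bar at (348,220) sits square inside the slot opening. Pushing down.

```bash
python3 -m handwheel '[[[0,0,0.1],[0,0,0],255],[[0,0,0.1],[0,0,0],255],[[0,0,0.06],[0,0,0],255],[[0,0,0],[0,0,0],255],[[0,0,0],[0,0,0],255]]' 50
python3 -c "
from h import *
togo(.495,-.05,.0625,199.2)"
```

```text
time: 9.62
eef_pos: [0.4953, -0.0505, 0.0638]
tcp_rot: [-0.166, 0.986, -0.002, 0.001]
force: [-1.7, 0.2, 4.8]
grip_width: 0.104
t 9.625 pos [ 0.4953 -0.0505  0.0638] yaw -160.9 z [ 0.002 -0.003 -1.   ] F [-1.7  0.2  4.8] M [0.15 0.22 0.07] w 0.104
shift [0.003 0.015 0.033] turn [-0.04  0.01 -0.02]
```

```bash
python3 -m handwheel '[[[0,0,0.03],[0,0,0],255],[[0,0,0.03],[0,0,0],255],[[0,0,0],[0,0,0],255],[[0,0,0],[0,0,0],255],[[0,0,0],[0,0,0],255]]' 50
python3 -c "
from h import *
togo(.495,-.05,.0625,109.2)"
```

```text
time: 10.25
eef_pos: [0.4953, -0.0506, 0.0636]
tcp_rot: [-0.166, 0.986, -0.002, 0.001]
force: [-2.5, 1.6, 4.5]
grip_width: 0.104
t 10.25 pos [ 0.4953 -0.0506  0.0636] yaw -160.9 z [ 0.002 -0.003 -1.   ] F [-2.5  1.6  4.5] M [0.13 0.32 0.04] w 0.104
shift [0.003 0.016 0.027] turn [-0.02  0.03 14.98]
```

```bash
python3 -m handwheel '[[[0,0,0.06],[0,0,0],255],[[0,0,0.08],[0,0,0],255],[[0,0,0.08],[0,0,0],255],[[0,0,0.08],[0,0,0],255],[[0,0,0.08],[0,0,0],255]]' 50
python3 -c "
from h import *
togo(.495,-.05,.0625,109.2)"
```

```text
time: 10.88
eef_pos: [0.4964, -0.0505, 0.0626]
tcp_rot: [-0.166, 0.986, -0.002, 0.001]
force: [-28.2, 4.1, 47.8]
grip_width: 0.103
t 10.875 pos [ 0.4964 -0.0505  0.0626] yaw -160.9 z [ 0.003 -0.003 -1.   ] F [-28.2   4.1  47.8] M [0.81 5.01 0.02] w 0.103
shift [0.028 0.024 0.003] turn [-0.02  0.05 14.98]
```

At the stop: the force rose to 48 N after about 11 mm of travel. Turning clockwise with a slight downward bias.

```bash
python3 -m handwheel '[[[0.03,0,0.02],[0,0,0],255],[[0,0,0.02],[0,0,0.9],255],[[0,0,0.02],[0,0,1],255],[[0,0,0.02],[0,0,1],255],[[0,0,0.02],[0,0,1],255]]' 50
python3 -c "
from h import *
togo(.4953,-.0505,.0625,109.2)"
```

```text
time: 11.5
eef_pos: [0.4958, -0.0503, 0.0631]
tcp_rot: [0.044, 0.999, -0.001, 0.002]
force: [-9.4, 1.1, 16.3]
grip_width: 0.108
t 11.5 pos [ 0.4958 -0.0503  0.0631] yaw 175.0 z [ 0.005 -0.002 -1.   ] F [-9.4  1.1 16.3] M [0.39 1.62 0.01] w 0.108
shift [ 0.011 -0.005  0.016] turn [1.000e-02 5.000e-02 1.097e+01]
```

```bash
python3 -m handwheel '[[[0,0,0.02],[0,0,1],255],[[0,0,0.02],[0,0,1],255],[[0,0,0.02],[0,0,1],255],[[0,0,0.02],[0,0,1],255],[[0,0,0.02],[0,0,1],255]]' 50
python3 -c "
from h import *
togo(.4953,-.0505,.0625,109.2)"
python3 -m handwheel '[[[0,0,0.02],[0,0,1],255],[[0,0,0.02],[0,0,1],255],[[0,0,0.02],[0,0,1],255],[[0,0,0.02],[0,0,1],255],[[0,0,0.02],[0,0,1],255]]' 50
python3 -c "
from h import *
togo(.4953,-.0505,.0625,109.2)"
```

```text
time: 12.12
eef_pos: [0.4958, -0.0502, 0.0631]
tcp_rot: [0.309, 0.951, -0.0, 0.003]
force: [-8.6, 2.1, 15.9]
grip_width: 0.104
t 12.125 pos [ 0.4958 -0.0502  0.0631] yaw 144.0 z [ 0.005 -0.002 -1.   ] F [-8.6  2.1 15.9] M [0.33 1.56 0.04] w 0.104
shift [ 0.005 -0.014  0.015] turn [0.02 0.04 5.8 ]
time: 12.75
eef_pos: [0.4959, -0.05, 0.0631]
tcp_rot: [0.552, 0.834, 0.0, 0.002]
force: [-8.7, 3.0, 15.8]
grip_width: 0.104
t 12.75 pos [ 0.4959 -0.05    0.0631] yaw 113.0 z [ 0.004 -0.002 -1.   ] F [-8.7  3.  15.8] M [0.27 1.55 0.02] w 0.104
shift [-0.006 -0.019  0.015] turn [0.03 0.03 0.63]
```

Four degrees are left. After that I'll hold, let the force relax, and open in place.

```bash
python3 -m handwheel '[[[0,0,0.02],[0,0,0.6],255],[[0,0,0.01],[0,0,0.1],255],[[0,0,0],[0,0,0],255],[[0,0,0],[0,0,0],255],[[0,0,-0.03],[0,0,0],255]]' 30
python3 -c "
from h import *
togo(.4953,-.0505,.0625,109.2)"
python3 -m handwheel '[[[0,0,0],[0,0,0],200],[[0,0,0],[0,0,0],120],[[0,0,0],[0,0,0],60],[[0,0,0],[0,0,0],0],[[0,0,0],[0,0,0],0]]' 30
python3 -c "
from h import *
togo(.4953,-.0505,.0625,109.2)"
```

```text
time: 13.38
eef_pos: [0.4958, -0.0499, 0.0644]
tcp_rot: [0.584, 0.812, 0.0, 0.002]
force: [-1.4, 1.0, 4.0]
grip_width: 0.106
t 13.375 pos [ 0.4958 -0.0499  0.0644] yaw 108.6 z [ 0.004 -0.002 -1.   ] F [-1.4  1.   4. ] M [ 0.02  0.31 -0.04] w 0.106
shift [-0.01  -0.016  0.047] turn [ 0.03  0.03 -0.1 ]
time: 14.0
eef_pos: [0.4956, -0.05, 0.0636]
tcp_rot: [0.584, 0.812, 0.0, 0.002]
force: [-0.2, -0.3, -0.4]
grip_width: 1.001
t 14.0 pos [ 0.4956 -0.05    0.0636] yaw 108.6 z [ 0.003 -0.002 -1.   ] F [-0.2 -0.3 -0.4] M [-0.02  0.02  0.06] w 1.001
shift [-0.008 -0.012  0.028] turn [ 0.02  0.03 -0.11]
```

Opened. Retreating straight up to look.

```bash
python3 -m handwheel '[[[0,0,-0.4],[0,0,0],0],[[0,0,-0.8],[0,0,0],0],[[0,0,-1],[0,0,0],0],[[0,0,-1],[0,0,0],0],[[0,0,0],[0,0,0],0]]' 30
python3 - <<'E'
from h import *
s=ctrl.state(); R=Ro.from_quat(s["tcp_rot"]).as_matrix()
p,d=ctrl.camera("wrist"); c=p[150:350,220:420]
cv2.imwrite("pics/w4.png",cv2.resize(c[:,:,::-1],None,fx=3,fy=3,interpolation=cv2.INTER_CUBIC)); np.savez("pics/w4.npz",p=p,d=d,t=s["eef_pos"],q=s["tcp_rot"])
p2,_=ctrl.camera("scene"); cv2.imwrite("pics/s4.png",cv2.resize(p2[140:290,280:470,::-1],None,fx=4,fy=4))
v,u=np.mgrid[0:480,0:640]
pts=np.array([[*(lambda o,v_:R@(o+v_*d[b,a])+s["eef_pos"])(*ray("wrist",(a,b)))] for b in range(190,310,2) for a in range(260,400,2) if d[b,a]>0])
k=(np.hypot(pts[:,0]-.4953,pts[:,1]+.0502)<.02)&(pts[:,2]>.08)
q=pts[k]; print("wing top z",q[:,2].max(),np.median(np.sort(q[:,2])[-30:])); 
q=q[q[:,2]>.084][:,:2]; w,V=np.linalg.eigh(np.cov(q.T)); print(q.mean(0),np.degrees(np.arctan2(*V[::-1,1])))
E
```

```text
time: 14.62
eef_pos: [0.495, -0.0497, 0.2004]
tcp_rot: [0.584, 0.812, 0.001, 0.003]
force: [0.6, -0.5, 0.6]
grip_width: 0.999Traceback (most recent call last):
  File "<stdin>", line 7, in <module>
  File "h.py", line 4, in ray
    M=M or ctrl.camera_model(n); K=M["camera_matrix"]
           ~~~~~~~~~~~~~~~~~^^^
ValueError: time passes only in moves, steps and waits
```

View pics/w4.png

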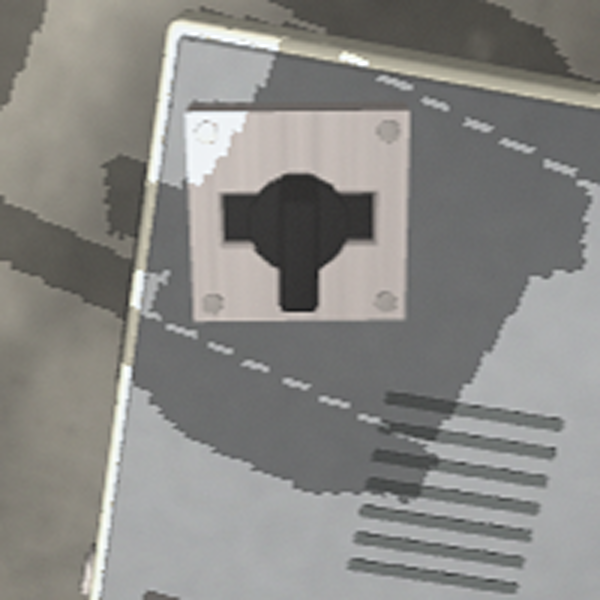

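View pics/s4.png

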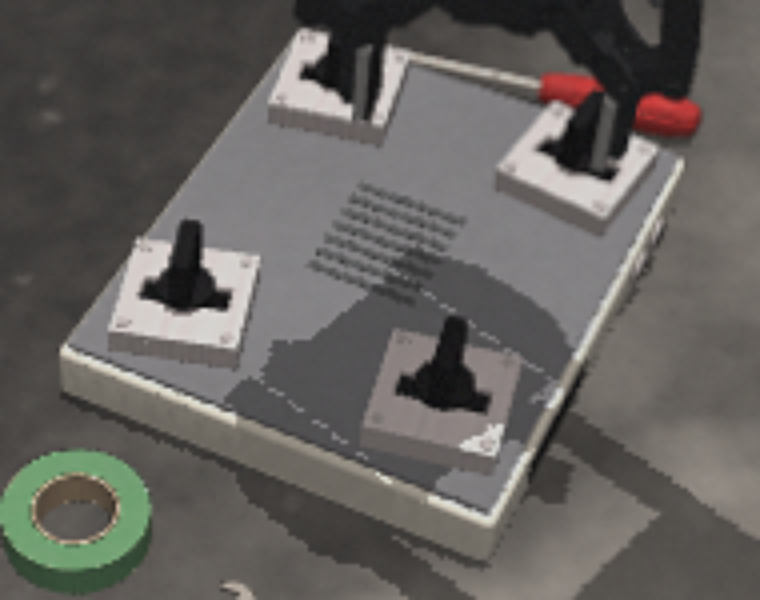

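The wing at (300,245) lies straight across the slot, no brass shows, and it looks like its locked twins. One height check before handing in.

Run:
```python
from h import *
f=np.load("pics/w4.npz"); R=Ro.from_quat(f["q"]).as_matrix(); M=ctrl.camera_model("wrist")
for px in [(300,220),(300,260),(300,300),(230,140)]:
    a,b=220+px[0]/3,150+px[1]/3; o,v=ray("wrist",(a,b),M); print(px,(R@(o+v*f["d"][round(b),round(a)])+f["t"]).round(4))
print(ctrl.state()["force"],ctrl.state()["time"])
```

```text
(300, 220) [ 0.4926 -0.0412  0.0878]
(300, 260) [ 0.4958 -0.0507  0.0885]
(300, 300) [ 0.4993 -0.061   0.0875]
(230, 140) [ 0.4709 -0.0353  0.0533]
[-0.19000488  0.10352253 -1.55670975] 14.725
```

The wing top is at 0.088 m, down from 0.0975 m, so the stud is in by about 9.5 mm and held across the slot. The gripper is clear.

```bash
python3 -c "
from cell import ctrl
print(ctrl.job_done())"
```

```text
the job is handed in; nothing more can be done
None
```

The fourth fastener is locked, and I handed the job in at about 14.7 s; the hand-in gives no verdict.

**What I did:** I gripped the undone wing and turned it back about 56° until the brass bar sat square in the slot. I then pushed it to its stop, with the force rising to 48 N after about 11 mm. Holding it down, I turned it about 90° clockwise, let go and went straight up.

**Last checks, after release:**
- **Turn:** the wing lies straight across the slot. By the tool's yaw it turned about 90° from the slot line, against the 69° needed.
- **Depth:** the wing top is at about 88 mm, down from 97.5 mm, so the stud is held about 9.5 mm in.
- **Looks:** no brass shows, and it looks like the three locked twins.
- **Clearance:** the fingers are open, with the TCP 0.20 m above the worktop.

**Disagreements:**
- The top and wrist cameras placed the stud about 3.5 mm apart. I used the wrist value, and the grip was centred.
- A first small extra push moved the stud only 0.2 mm with no rise in force, so I pushed harder to confirm the stop.

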